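Set out the bench for a practical

ROBOT

A 6-joint arm with a two-finger parallel gripper is mounted at the origin on the work surface. World frame = base frame: x ahead of the robot, y to its left, z up, the work surface at z = 0. Lengths are in m, angles in rad, forces in N, time in s.
With the tool pointing down it reaches from about 0.3 to 0.875 m from the base axis. Payload 6.4 kg.
Tool frame: the origin (TCP) lies at the very end of the fingers, on their centre line; the grasp point (between the pads) lies 19 mm behind it; z points along the fingers, y is the line along which they close (so a half turn about z gives the same grasp; the last joint's range is limited). The gripper opens to 85 mm and grips with 20 to 120 N. Pads are 22 mm wide; open, the fingers measure 114 mm over their backs; the gripper's body (76 mm by 85 mm) begins 54 mm behind the grasp point. The pads swing forward as they close: fully open they stand 13 mm farther back than shut.
Start: joints at [-1.316, 0.181, 1.607, -0, 1.354, -0.206], TCP at [0.256, -0.515, 0.231] pointing down, gripper open.
Joint ranges: [-2.99, 2.99], [-0.89, 2.07], [0.3, 2.58], [-1.14, 4.28], [0, 2.63], [-3.12, 3.12]. Speed limits (rad/s): [2.57, 2.57, 3.01, 3.14, 3.14, 3.14].

INTERFACE

Orientations are given as a unit quaternion [w, x, y, z].
In Python, from bench import * gives the robot as it stands. The module is installed in compiled form; this text tells all that it offers.
- The arm moves only by the tool arm_command, never from a script. Its arguments are lists of equal length, an entry for each row: "dp": the shift along the tool's x, y, z in units of 0.25 m (1.0 is 0.25 m), a list of three; "turn": the turn, a rotation vector about the tool's x, y, z in units of 30 degrees (1.0 is 30 degrees), a list of three; "jaw": the opening, from 0 (shut) to 1 (fully open). A call has 1 to 5 rows; each row is the pose to reach, as a shift and turn from the pose commanded when the call began, along the tool's axes at that moment; what a row does not reach only later rows make up. A row lasts 1/8 s, in which the tool goes at most 62.5 mm and 10.7 degrees, less where a joint would pass 70% of its speed; a pose out of reach is approached as far as the arm can. A call with a number of a shift or a turn outside -1 to 1 is refused whole. A call with a gripper value outside its range is refused whole. The fingers move at their own pace and stop on an object; the grip force is fixed at half the most. Time passes only in rows, so rows that repeat a pose let the fingers close. It gives the time, the measured TCP pose, the force, the opening and the grip force at its end, in the units of the state.
- get_obs(): the state, without advancing time (a new reading comes with each control period).
- camera(name): name is "side" or "top"; returns the picture (400x640x3 uint8, blue, green, red); there is no depth.
- get_calibration(name): a dict with "camera_matrix" (3x3 intrinsics, pixels), "R" (3x3) and "t" (3): a world point X has camera coordinates R X + t. Camera axes: x right, y down, z forward; pixel columns grow to the right and rows downward; lengths in m; the calibration is good to about 2 mm. A picture is of the moment at which its call begins. get_calibration takes no time and is no camera call.
- hand_in(): hands the job in; it is judged then, once.
The state is a dict: "time_s": time; "q": joint angles; "dq": joint speeds; "joint_efforts": joint torques, N m; "eef_pos": TCP position; "eef_rot": TCP orientation; "wrist_force": force on the tool from outside, world axes, zero at the start; "torque": the same for the moment, N m; "opening": opening from 0.0 (shut) to 1.0 (fully open); "grasp_force": force on a finger pad.
Only numpy, scipy, OpenCV 4.12 (cv2) and the standard library are available. Lean on these libraries where they do the work, as an engineer would, in place of code of your own. Each camera call takes 0.05 s, during which the arm holds its last target. There are 200 camera calls.

TASK

Set out the three discs of the teal board: stand the amber jar on the end disc next to the wooden tube rack, the white jar on the end disc next to the mortar, and the steel beaker on the middle disc between the two jars, each centred so that no part overhangs its disc. Lay the orange cover on top of the beaker, knob up and centred so that it closes the mouth. Do not tip anything over and leave the green dropper bottle where it is.

Things in the scene. Friction and masses are not known exactly. Their poses are not given: they have to be found in the camera images.
- disc_left: Brown cork disc, round, 72 mm across, 2 mm thick, fixed on the teal board, its top 8 mm above the bench; origin at the centre of its underside, 6 mm above the bench; z up, y along the row of discs. It is the end disc at the robot's left (+y); rack or mortar stands beyond it.
- disc_mid: White disc, round, 72 mm across, 2 mm thick, fixed on the teal board, its top 8 mm above the bench; origin at the centre of its underside, 6 mm above the bench; z up, y along the row of discs. It is the middle disc of the row. The three discs stand in a straight row, 115 mm apart, on a board 100 x 330 mm that is turned by up to about 12 degrees.
- disc_right: Grey disc, round, 72 mm across, 2 mm thick, fixed on the teal board, its top 8 mm above the bench; origin at the centre of its underside, 6 mm above the bench; z up, y along the row of discs. It is the end disc at the robot's right (-y); rack or mortar stands beyond it.
- rack: Small brown wooden tube rack with four black-capped glass tubes, 90 mm (x) by 60 mm (y), 60 mm high, 95 mm high with the tubes; fixed on the bench off one end of the board, about 120 mm beyond an end disc's centre; which end differs from start to start. Frame: origin at the centre of the underside, z up.
- mortar: White ceramic mortar with a pestle leaning in it, 90 mm across, 55 mm high, the pestle's end up to 92 mm high and within the rim's circle; fixed on the bench off the other end of the board, about 120 mm beyond an end disc's centre. Frame: origin at the centre of the underside, z up.
- amber_jar: Loose brown amber jar with a black screw cap, standing on the bench nearer the robot than the board. Round body 48 mm across up to 60 mm, cap 41 mm across from 66 mm to the top at 85 mm; about 0.16 kg. Frame: origin at the centre of the underside, z up.
- white_jar: Loose white plastic jar with a blue screw cap, the same shape and size as the amber jar: round body 48 mm across up to 60 mm, cap 41 mm across from 66 to 85 mm; about 0.16 kg. It stands on the bench nearer the robot than the board. Frame: origin at the centre of the underside, z up.
- beaker: Loose empty steel beaker, straight round wall, 52 mm across outside, 46 mm inside, 70 mm high, mouth up; about 0.12 kg, standing on the bench nearer the robot than the board. Frame: origin at the centre of the underside, z up.
- cover: Loose orange beaker cover: flat disc 66 mm across and 5 mm thick with an upright knob 18 mm across and 22 mm high at its centre (top at 27 mm); about 0.04 kg. It lies knob up on the bench nearer the robot than the board. Frame: origin at the centre of the underside, z up.
- dropper: Bystander: loose green dropper bottle with a white nozzle, 38 mm across, 82 mm high, about 0.07 kg, standing on the bench in among the four loose things, 110 mm or more from them, centre to centre; it is not part of the job and stays where it is. Frame: origin at the centre of the underside, z up.
There are look-alikes about, which are no part of the job. Leave any blue or yellow look-alike of the mortar alone.

How it is judged:
At the end, for the whole second after the job is handed in: Amber jar on the end disc by the rack, white jar on the one by the mortar, beaker on the middle disc, each within 12 mm of the disc centre; cover on the beaker rim, knob up, within 9 mm of its axis; all upright within 0.1 rad, released and at rest (((horizontal distance between disc_left and rack below 0.18 m and horizontal distance between disc_right and mortar below 0.18 m and horizontal distance between amber_jar and disc_left below 0.012 m and z of amber_jar in the frame of disc_left between -0.001 and 0.006 m and horizontal distance between white_jar and disc_right below 0.012 m and z of white_jar in the frame of disc_right between -0.001 and 0.006 m) or (horizontal distance between disc_right and rack below 0.18 m and horizontal distance between disc_left and mortar below 0.18 m and horizontal distance between amber_jar and disc_right below 0.012 m and z of amber_jar in the frame of disc_right between -0.001 and 0.006 m and horizontal distance between white_jar and disc_left below 0.012 m and z of white_jar in the frame of disc_left between -0.001 and 0.006 m)) and horizontal distance between beaker and disc_mid below 0.012 m and z of beaker in the frame of disc_mid between -0.001 and 0.006 m and horizontal distance between cover and beaker below 0.009 m and z of cover in the frame of beaker between 0.066 and 0.074 m and angle between each of amber_jar, white_jar, beaker, cover's own z axis and vertical below 0.1 rad and linear speed of each of amber_jar, white_jar, beaker, cover below 0.02 m/s and angular speed of each of amber_jar, white_jar, beaker, cover below 0.3 rad/s); the robot touches nothing.
It fails at once if a jar, the beaker or the cover is tipped over (angle between any of amber_jar, white_jar, beaker, cover's own z axis and vertical above 0.8 rad).
It fails at once if the green dropper bottle is moved more than 20 mm (distance of dropper from where it was at the start of the episode above 0.02 m).
It also fails if it takes over 112 s, if anything falls off the work surface, if the arm or the gripper's body presses on something with over 40 N, if the wrist force passes 120 N, or if a joint passes its speed limit or range.

## Working session

There is one attempt and no reset: what is moved stays moved. The work goes in short steps, Python scripts to look and compute and a tool call to move; the robot and the scene stay as the last step left them, time stands still between calls to the robot, and variables do not carry over. Pictures are saved under pics/ and viewed, at most 14 in all, crops included, and the job is handed in when it is done.

Besides the shell and the picture viewer there is one more tool, called after ">>>" as name(argument=value, ...) on one line, values as JSON. arm_command: Moves the arm, as the interface text tells. Its arguments: {"type":"object","properties":{"dp":{"type":"array"},"turn":{"type":"array"},"jaw":{"type":"array"}},"required":["dp","turn","jaw"]}

```bash
mkdir -p pics; python3 - <<'E'
from bench import *
import cv2
o=get_obs();print(o['time_s'],o['eef_pos'],o['eef_rot'],o['opening'],o['wrist_force'])
for n in('top','side'):
    cv2.imwrite(f'pics/{n}0.png',camera(n));c=get_calibration(n);print(n,c)
E
```

```text
0.0 [ 0.25554664 -0.51446638  0.23036388] [-8.99140200e-04  9.73573948e-01  2.28370220e-01 -4.58030212e-05] 0.9999765008043169 [ 1.35585823 -0.59280794 -0.78839364]
top {'camera_matrix': array([[436.50039717,   0.        , 314.46039975],
       [  0.        , 436.50039717, 198.27313997],
       [  0.        ,   0.        ,   1.        ]]), 'R': array([[ 0.01611911, -0.99983221,  0.00870202],
       [-0.99437287, -0.01694125, -0.10457336],
       [ 0.10470324, -0.00696742, -0.9944791 ]]), 't': array([0.04537942, 0.55554928, 1.05521879])}
side {'camera_matrix': array([[475.61611488,   0.        , 317.50727626],
       [  0.        , 475.61611488, 197.04048568],
       [  0.        ,   0.        ,   1.        ]]), 'R': array([[-0.91806681, -0.3964198 ,  0.00216211],
       [-0.25093413,  0.57689766, -0.77731664],
       [ 0.30689639, -0.71417115, -0.62910585]]), 't': array([0.52181162, 0.14244896, 1.005069  ])}
```

View pics/top0.png

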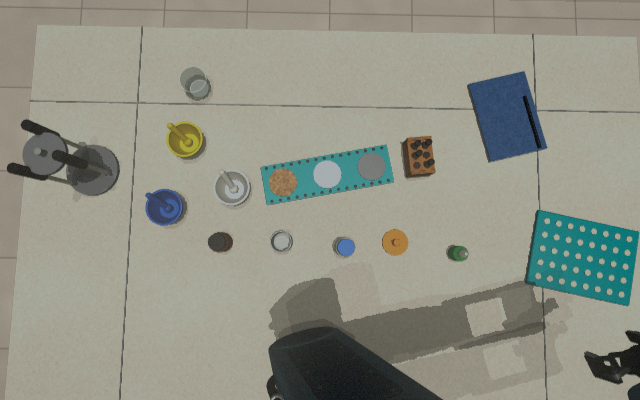

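View pics/side0.png

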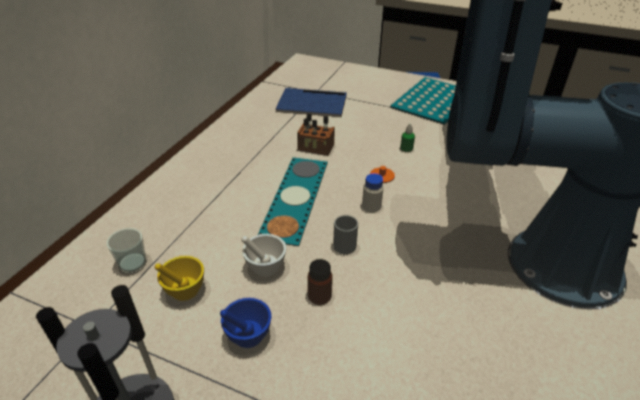

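The rack (419,157) stands at the right end and the white mortar (233,188) at the left. So amber (220,242) goes to the grey disc (371,165), white (346,247) to the cork disc (283,182), the beaker (282,241) to the white disc (327,174), and the cover starts at (395,242).

```bash
cat > h.py <<'E'
from bench import *
import cv2, numpy as np
C={n:get_calibration(n) for n in('top','side')}
def ray(n,uv):
    c=C[n];d=c['R'].T@np.linalg.inv(c['camera_matrix'])@[uv[0],uv[1],1];o=-c['R'].T@c['t'];return o,d/np.linalg.norm(d)
def plane(n,uv,z):
    o,d=ray(n,uv);return o+d*(z-o[2])/d[2]
def tri(a,b):
    o,d=ray('top',a);p,e=ray('side',b)
    s=np.linalg.lstsq(np.c_[d,-e],p-o,rcond=None)[0];P=o+d*s[0];Q=p+e*s[1];return (P+Q)/2,np.linalg.norm(P-Q)
def proj(n,X):
    c=C[n];v=c['camera_matrix']@(c['R']@X+c['t']);return v[:2]/v[2]
def blob(im,box,lo,hi):
    x0,y0,x1,y1=box;m=cv2.inRange(cv2.cvtColor(im[y0:y1,x0:x1],cv2.COLOR_BGR2HSV),np.array(lo),np.array(hi))
    k,l,st,ce=cv2.connectedComponentsWithStats(m)
    if k<2:return None
    i=1+np.argmax(st[1:,4]);return ce[i]+[x0,y0],st[i,2:5].tolist()
E
python3 - <<'E'
from h import *
t=cv2.imread('pics/top0.png');s=cv2.imread('pics/side0.png')
a=cv2.resize(t[120:270,200:480],None,fx=2.85,fy=2.85,interpolation=cv2.INTER_CUBIC)
cv2.imwrite('pics/tz.png',a)
cv2.imwrite('pics/sz.png',cv2.resize(s[140:310,230:430],None,fx=3.5,fy=3.5,interpolation=cv2.INTER_CUBIC))
h=cv2.cvtColor(t,cv2.COLOR_BGR2HSV);g=cv2.cvtColor(s,cv2.COLOR_BGR2HSV)
for p in[(283,182),(327,174),(371,165),(345,243),(395,236),(220,240),(216,242),(282,241),(271,241),(282,251),(276,195),(310,260)]:print('t',p,h[p[1],p[0]])
for p in[(283,226),(295,195),(306,169),(374,181),(382,174),(319,266),(320,290),(345,222),(345,235)]:print('s',p,g[p[1],p[0]])
E
```

```text
t (283, 182) [ 16 108 144]
t (327, 174) [104  16 177]
t (371, 165) [ 70   6 124]
t (345, 243) [109 131 169]
t (395, 236) [ 18 157 169]
t (220, 240) [38 29 70]
t (216, 242) [30 12 66]
t (282, 241) [ 47  11 165]
t (271, 241) [30 27 75]
t (282, 251) [ 40  12 123]
t (276, 195) [ 86 103 134]
t (310, 260) [ 38  24 171]
s (283, 226) [ 14 149 152]
s (295, 195) [ 36  34 193]
s (306, 169) [40  8 92]
s (374, 181) [111 193 151]
s (382, 174) [  8 157  81]
s (319, 266) [15 44 35]
s (320, 290) [ 13 115  42]
s (345, 222) [23 19 54]
s (345, 235) [23 19 53]
```

View pics/tz.png

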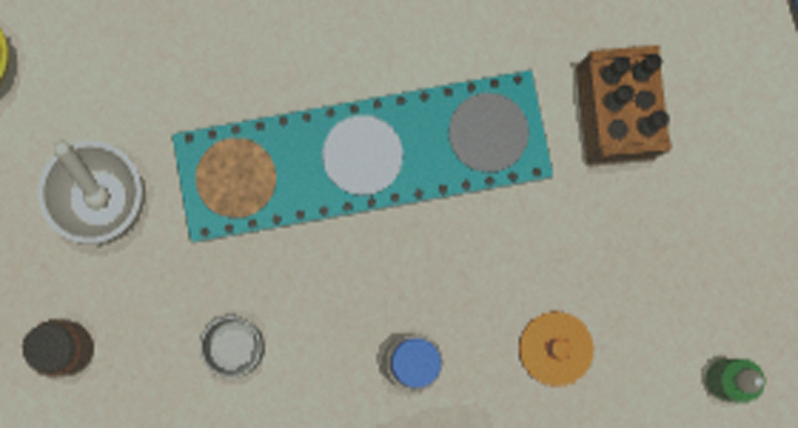

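View pics/sz.png

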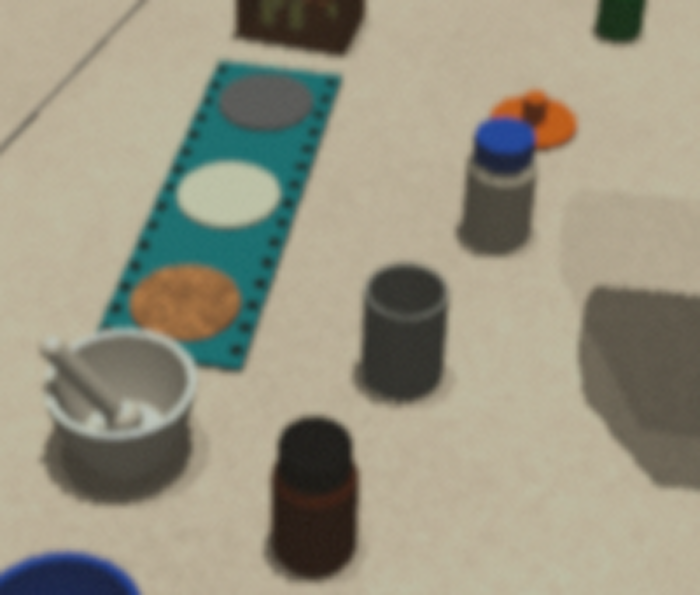

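The zooms show clear rims. Top zoom: amber cap (50,348), beaker rim (233,345), blue cap (416,362), knob (560,348). Side zoom: the same four at (315,440), (406,292), (505,134) and (536,97). I'll triangulate these, using colour blobs for the discs.

```bash
python3 - <<'E'
from h import *
np.set_printoptions(precision=4,suppress=True)
t=cv2.imread('pics/top0.png');s=cv2.imread('pics/side0.png')
T=lambda x,y:np.array([200+(x+.5)/2.85-.5,120+(y+.5)/2.85-.5]);S=lambda x,y:np.array([230+(x+.5)/3.5-.5,140+(y+.5)/3.5-.5])
bt=dict(cork=blob(t,(262,160,304,205),(8,70,60),(24,255,255)),white=blob(t,(305,155,350,195),(0,0,150),(179,50,255)),grey=blob(t,(352,145,390,185),(0,0,60),(179,45,255)),
 blue=blob(t,(325,225,365,265),(100,80,60),(125,255,255)),cover=blob(t,(375,220,415,262),(5,110,60),(25,255,255)))
bs=dict(cork=blob(s,(260,208,305,245),(5,100,60),(22,255,255)),white=blob(s,(275,180,315,210),(15,0,120),(60,90,255)),grey=blob(s,(290,160,322,180),(0,0,50),(179,60,255)))
for k,v in bt.items():print('top',k,*v)
for k,v in bs.items():print('side',k,*v)
for k in bs:print(k,*tri(bt[k][0],bs[k][0]),plane('top',bt[k][0],.008),plane('side',bs[k][0],.008))
for k,a,b,z in[('amber',(50,348),(315,440),.085),('beaker',(233,345),(406,292),.07),('whitej',(416,362),(505,134),.085),('knob',(560,348),(536,97),.027)]:
    print(k,*tri(T(*a),S(*b)),plane('top',T(*a),z),plane('side',S(*b),z))
print('cover disc',plane('top',bt['cover'][0],.005),'blue',plane('top',bt['blue'][0],.08))
for k,p in dict(dropper=(735,378),mortar=(92,193),rack=(625,105)).items():print(k,plane('top',T(*p),.05))
E
```

```text
top cork [282.3227 181.9682] [28, 27, 598]
top white [326.7812 173.9539] [28, 27, 608]
top grey [370.958  165.9798] [27, 27, 595]
top blue [345.5322 246.9356] [18, 17, 233]
top cover [394.7333 241.8571] [26, 26, 525]
side cork [282.5921 225.9772] [30, 21, 483]
side white [294.8812 195.3886] [29, 18, 404]
side grey [305.4936 168.8344] [26, 15, 314]
cork [0.5968 0.1366 0.0071] 0.0010319305519562365 [0.5972 0.1367 0.008 ] [0.5958 0.1374 0.008 ]
white [0.6195 0.0238 0.0063] 0.001051210212672786 [0.6197 0.0241 0.008 ] [0.618  0.0256 0.008 ]
grey [ 0.6421 -0.089   0.0063] 0.0010979628023986164 [ 0.6423 -0.0885  0.008 ] [ 0.6406 -0.0869  0.008 ]
amber [0.4433 0.2798 0.0836] 0.0001738356872562538 [0.4432 0.2795 0.085 ] [0.4429 0.281  0.085 ]
beaker [0.4476 0.1314 0.0654] 0.001313067476443743 [0.4482 0.1313 0.07  ] [0.4453 0.136  0.07  ]
whitej [ 0.4359 -0.0197  0.0848] 0.001630099968734895 [ 0.4367 -0.0195  0.085 ] [ 0.4351 -0.0197  0.085 ]
knob [ 0.4496 -0.149   0.0266] 0.0019250826571321025 [ 0.4505 -0.1487  0.027 ] [ 0.4485 -0.1487  0.027 ]
cover disc [ 0.4504 -0.1493  0.005 ] blue [ 0.4361 -0.0196  0.08  ]
dropper [ 0.4274 -0.2923  0.05  ]
mortar [0.5757 0.2562 0.05  ]
rack [ 0.6604 -0.2012  0.05  ]
```

>>> arm_command(dp=[[0.76, -0.72, 0], [0.76, -0.72, 0], [0.76, -0.72, 0], [0.76, -0.72, 0], [0.76, -0.72, 0]], turn=[[0, 0, 0.88], [0, 0, 0.88], [0, 0, 0.88], [0, 0, 0.88], [0, 0, 0.88]], jaw=[1, 1, 1, 1, 1])

```text
time_s: 0.72
eef_pos: [0.3464, -0.2661, 0.231]
eef_rot: [-0.0, 1.0, 0.002, -0.0]
wrist_force: [0.0, -0.8, -0.6]
opening: 1.004
grasp_force: 0.0
```

>>> arm_command(dp=[[0.36, -0.986, 0.2], [0.36, -0.986, 0.2], [0.36, -0.986, 0.2], [0.36, -0.986, 0.2], [0.36, -0.986, 0.4]], turn=[[0, 0, 0], [0, 0, 0], [0, 0, 0], [0, 0, 0], [0, 0, 0]], jaw=[1, 1, 1, 1, 1])

```text
time_s: 1.35
eef_pos: [0.4398, -0.0215, 0.1333]
eef_rot: [0.001, 1.0, 0.002, 0.004]
wrist_force: [0.9, -0.5, 0.0]
opening: 1.001
grasp_force: 0.0
```

>>> arm_command(dp=[[0, 0, 0], [0, 0, 0]], turn=[[0, 0, 0], [0, 0, 0]], jaw=[1, 1])

```text
time_s: 1.6
eef_pos: [0.4365, -0.024, 0.1322]
eef_rot: [0.0, 1.0, -0.0, 0.0]
wrist_force: [0.2, -0.6, 0.0]
opening: 1.0
grasp_force: 0.0
```

>>> arm_command(dp=[[0, -0.018, 0.1], [0, -0.018, 0.3], [0, -0.018, 0.425], [0, -0.018, 0.425], [0, -0.018, 0.425]], turn=[[0, 0, 0], [0, 0, 0], [0, 0, 0], [0, 0, 0], [0, 0, 0]], jaw=[1, 1, 1, 1, 1])

```text
time_s: 2.22
eef_pos: [0.4378, -0.0197, 0.0272]
eef_rot: [0.001, 1.0, -0.001, 0.002]
wrist_force: [-0.3, -0.3, 0.9]
opening: 1.0
grasp_force: 0.0
```

>>> arm_command(dp=[[0, 0, 0], [0, 0, 0], [0, 0, 0], [0, 0, 0], [0, 0, 0]], turn=[[0, 0, 0], [0, 0, 0], [0, 0, 0], [0, 0, 0], [0, 0, 0]], jaw=[0.7, 0.5, 0.4, 0.4, 0.4])

```text
time_s: 2.85
eef_pos: [0.4368, -0.0187, 0.0265]
eef_rot: [0.0, 1.0, 0.0, 0.001]
wrist_force: [-4.0, -0.8, 10.4]
opening: 0.545
grasp_force: 60.4
```

>>> arm_command(dp=[[0, 0, -0.1], [0, 0, -0.3], [0, 0, -0.44], [0.2, -0.2, -0.44], [0.4, -0.4, -0.44]], turn=[[0, 0, 0], [0, 0, 0], [0, 0, 0], [0, 0, 0], [0, 0, 0]], jaw=[0.4, 0.4, 0.4, 0.4, 0.4])

```text
time_s: 3.48
eef_pos: [0.526, 0.0707, 0.1368]
eef_rot: [0.0, 1.0, -0.001, 0.002]
wrist_force: [1.0, -2.2, -1.6]
opening: 0.547
grasp_force: 62.3
```

>>> arm_command(dp=[[0.1, -0.1, 0], [0.24, -0.223, 0], [0.24, -0.223, 0], [0.24, -0.223, 0], [0.24, -0.223, 0]], turn=[[0, 0, 0], [0, 0, 0], [0, 0, 0], [0, 0, 0], [0, 0, 0]], jaw=[0.4, 0.4, 0.4, 0.4, 0.4])

```text
time_s: 4.1
eef_pos: [0.5834, 0.1252, 0.135]
eef_rot: [0.0, 1.0, -0.0, -0.0]
wrist_force: [-0.4, 0.4, -1.4]
opening: 0.543
grasp_force: 62.4
```

>>> arm_command(dp=[[0.053, -0.046, 0], [0.053, -0.046, 0.15], [0.053, -0.046, 0.3], [0.053, -0.046, 0.36], [0.053, -0.046, 0.36]], turn=[[0, 0, 0], [0, 0, 0], [0, 0, 0], [0, 0, 0], [0, 0, 0]], jaw=[0.4, 0.4, 0.4, 0.4, 0.4])

```text
time_s: 4.72
eef_pos: [0.5966, 0.1368, 0.0444]
eef_rot: [0.0, 1.0, -0.0, -0.001]
wrist_force: [-0.0, -0.1, -1.7]
opening: 0.545
grasp_force: 62.3
```

>>> arm_command(dp=[[0, 0, 0.01], [0, 0, 0.02], [0, 0, 0.03], [0, 0, 0.035], [0, 0, 0.035]], turn=[[0, 0, 0], [0, 0, 0], [0, 0, 0], [0, 0, 0], [0, 0, 0]], jaw=[0.4, 0.4, 0.4, 0.4, 0.4])

```text
time_s: 5.35
eef_pos: [0.5974, 0.1374, 0.0362]
eef_rot: [-0.0, 1.0, 0.0, -0.0]
wrist_force: [0.5, 0.3, -1.5]
opening: 0.545
grasp_force: 62.4
```

>>> arm_command(dp=[[0, 0, 0.004], [0, 0, 0.008], [0, 0, 0.01]], turn=[[0, 0, 0], [0, 0, 0], [0, 0, 0]], jaw=[0.4, 0.4, 0.4])

```text
time_s: 5.72
eef_pos: [0.5976, 0.1373, 0.0346]
eef_rot: [0.0, 1.0, 0.0, 0.0]
wrist_force: [-4.5, -0.9, 8.4]
opening: 0.543
grasp_force: 63.2
```

>>> arm_command(dp=[[0, 0, 0], [0, 0, 0], [0, 0, 0], [0, 0, -0.1], [0, 0, -0.3]], turn=[[0, 0, 0], [0, 0, 0], [0, 0, 0], [0, 0, 0], [0, 0, 0]], jaw=[0.65, 0.8, 0.8, 0.8, 0.8])

```text
time_s: 6.35
eef_pos: [0.5954, 0.1372, 0.1069]
eef_rot: [0.0, 1.0, -0.0, -0.003]
wrist_force: [0.7, -0.1, -0.0]
opening: 0.8
grasp_force: 0.0
```

>>> arm_command(dp=[[0, 0, -0.16], [-0.2, -0.2, -0.16], [-0.4, -0.4, -0.16], [-0.617, -0.568, -0.16], [-0.617, -0.568, -0.16]], turn=[[0, 0, 0], [0, 0, 0], [0, 0, 0], [0, 0, 0], [0, 0, 0]], jaw=[0.8, 0.8, 0.9, 1, 1])

```text
time_s: 6.98
eef_pos: [0.4404, 0.281, 0.1486]
eef_rot: [-0.0, 1.0, 0.001, -0.0]
wrist_force: [1.0, -0.1, 0.3]
opening: 1.005
grasp_force: 0.0
```

>>> arm_command(dp=[[0, 0, 0], [0, 0, 0]], turn=[[0, 0, 0], [0, 0, 0]], jaw=[1, 1])

```text
time_s: 7.22
eef_pos: [0.4445, 0.2788, 0.149]
eef_rot: [0.0, 1.0, -0.0, 0.001]
wrist_force: [0.5, 0.4, 0.2]
opening: 1.0
grasp_force: 0.0
```

>>> arm_command(dp=[[-0.005, -0.004, 0.15], [-0.005, -0.004, 0.35], [-0.005, -0.004, 0.49], [-0.005, -0.004, 0.49], [-0.005, -0.004, 0.49]], turn=[[0, 0, 0], [0, 0, 0], [0, 0, 0], [0, 0, 0], [0, 0, 0]], jaw=[1, 1, 1, 1, 1])

```text
time_s: 7.85
eef_pos: [0.4437, 0.2801, 0.0274]
eef_rot: [-0.0, 1.0, -0.001, 0.001]
wrist_force: [0.2, 0.4, 0.3]
opening: 1.003
grasp_force: 0.0
```

>>> arm_command(dp=[[0, 0, 0], [0, 0, 0], [0, 0, 0], [0, 0, 0], [0, 0, 0]], turn=[[0, 0, 0], [0, 0, 0], [0, 0, 0], [0, 0, 0], [0, 0, 0]], jaw=[0.7, 0.5, 0.4, 0.4, 0.4])

```text
time_s: 8.48
eef_pos: [0.4431, 0.2809, 0.0281]
eef_rot: [-0.0, 1.0, 0.0, 0.001]
wrist_force: [-2.8, -1.3, 7.9]
opening: 0.545
grasp_force: 61.1
```

>>> arm_command(dp=[[0, 0, -0.1], [0, 0, -0.3], [0, 0, -0.46], [0, 0, -0.46], [0, 0, -0.46]], turn=[[0, 0, 0], [0, 0, 0], [0, 0, 0], [0, 0, 0], [0, 0, 0]], jaw=[0.4, 0.4, 0.4, 0.4, 0.4])

```text
time_s: 9.1
eef_pos: [0.4413, 0.2801, 0.1407]
eef_rot: [0.0, 1.0, 0.0, -0.0]
wrist_force: [-0.8, -0.3, -1.3]
opening: 0.544
grasp_force: 62.1
```

>>> arm_command(dp=[[0.1, 0.15, 0], [0.2, 0.35, 0], [0.3, 0.55, 0], [0.4, 0.74, 0], [0.4, 0.74, 0]], turn=[[0, 0, 0], [0, 0, 0], [0, 0, 0], [0, 0, 0], [0, 0, 0]], jaw=[0.4, 0.4, 0.4, 0.4, 0.4])

```text
time_s: 9.72
eef_pos: [0.5423, 0.0919, 0.1393]
eef_rot: [0.0, 1.0, -0.002, -0.001]
wrist_force: [-0.4, 0.8, -1.6]
opening: 0.544
grasp_force: 62.3
```

>>> arm_command(dp=[[0.1, 0.2, 0], [0.2, 0.4, 0], [0.3, 0.6, 0], [0.4, 0.736, 0], [0.4, 0.736, 0]], turn=[[0, 0, 0], [0, 0, 0], [0, 0, 0], [0, 0, 0], [0, 0, 0]], jaw=[0.4, 0.4, 0.4, 0.4, 0.4])

```text
time_s: 10.35
eef_pos: [0.642, -0.0904, 0.1391]
eef_rot: [-0.0, 1.0, -0.001, -0.001]
wrist_force: [-0.3, 0.2, -2.2]
opening: 0.545
grasp_force: 62.5
```

>>> arm_command(dp=[[0, 0, 0], [0, 0, 0], [0, 0, 0]], turn=[[0, 0, 0], [0, 0, 0], [0, 0, 0]], jaw=[0.4, 0.4, 0.4])

```text
time_s: 10.72
eef_pos: [0.6416, -0.0874, 0.1412]
eef_rot: [-0.0, 1.0, 0.001, -0.0]
wrist_force: [0.0, 0.5, -2.3]
opening: 0.545
grasp_force: 62.5
```

>>> arm_command(dp=[[0.002, 0.006, 0.1], [0.002, 0.006, 0.25], [0.002, 0.006, 0.36], [0.002, 0.006, 0.39], [0.002, 0.006, 0.4]], turn=[[0, 0, 0], [0, 0, 0], [0, 0, 0], [0, 0, 0], [0, 0, 0]], jaw=[0.4, 0.4, 0.4, 0.4, 0.4])

```text
time_s: 11.35
eef_pos: [0.6428, -0.0899, 0.0417]
eef_rot: [0.0, 1.0, 0.0, 0.0]
wrist_force: [-0.5, -0.8, -1.6]
opening: 0.545
grasp_force: 62.5
```

>>> arm_command(dp=[[0, 0, 0.005], [0, 0, 0.01], [0, 0, 0.014], [0, 0, 0.014]], turn=[[0, 0, 0], [0, 0, 0], [0, 0, 0], [0, 0, 0]], jaw=[0.4, 0.4, 0.4, 0.4])

```text
time_s: 11.85
eef_pos: [0.6425, -0.0902, 0.038]
eef_rot: [0.0, 1.0, 0.0, 0.0]
wrist_force: [0.7, 0.8, -1.8]
opening: 0.545
grasp_force: 62.5
```

>>> arm_command(dp=[[0, -0.004, 0.004], [0, -0.004, 0.008], [0, -0.004, 0.012], [0, -0.004, 0.012]], turn=[[0, 0, 0], [0, 0, 0], [0, 0, 0], [0, 0, 0]], jaw=[0.4, 0.4, 0.4, 0.4])

```text
time_s: 12.35
eef_pos: [0.6426, -0.089, 0.0362]
eef_rot: [-0.0, 1.0, 0.0, -0.0]
wrist_force: [-5.6, 1.6, 9.0]
opening: 0.551
grasp_force: 63.6
```

>>> arm_command(dp=[[0, 0, 0], [0, 0, 0], [0, 0, 0], [0, 0, -0.1], [0, 0, -0.3]], turn=[[0, 0, 0], [0, 0, 0], [0, 0, 0], [0, 0, 0], [0, 0, 0]], jaw=[0.65, 0.8, 0.8, 0.8, 0.8])

```text
time_s: 12.98
eef_pos: [0.6403, -0.0886, 0.1076]
eef_rot: [-0.001, 1.0, -0.0, -0.003]
wrist_force: [1.1, -0.8, 0.7]
opening: 0.795
grasp_force: 0.0
```

>>> arm_command(dp=[[0, 0, -0.16], [-0.2, -0.22, -0.16], [-0.4, -0.44, -0.16], [-0.6, -0.66, -0.16], [-0.78, -0.882, -0.16]], turn=[[0, 0, 0], [0, 0, 0], [0, 0, 0], [0, 0, 0], [0, 0, 0]], jaw=[0.8, 0.8, 0.9, 1, 1])

```text
time_s: 13.6
eef_pos: [0.4746, 0.0985, 0.1498]
eef_rot: [-0.0, 1.0, -0.0, 0.0]
wrist_force: [1.2, 0.3, 0.4]
opening: 0.999
grasp_force: 0.0
```

>>> arm_command(dp=[[0, 0, 0], [0, 0, 0], [0, 0, 0]], turn=[[0, 0, 0], [0, 0, 0], [0, 0, 0]], jaw=[1, 1, 1])

```text
time_s: 13.98
eef_pos: [0.4771, 0.0965, 0.15]
eef_rot: [0.0, 1.0, -0.001, 0.0]
wrist_force: [0.7, 0.5, -0.1]
opening: 1.002
grasp_force: 0.0
```

```bash
python3 - <<'E'
from h import *
t=camera('top');cv2.imwrite('pics/top1.png',t)
cv2.imwrite('pics/tz1.png',cv2.resize(t[120:270,200:480],None,fx=2.85,fy=2.85,interpolation=cv2.INTER_CUBIC))
print(get_obs()['eef_pos'])
E
```

```text
[0.47701196 0.09646094 0.14988821]
```

View pics/tz1.png

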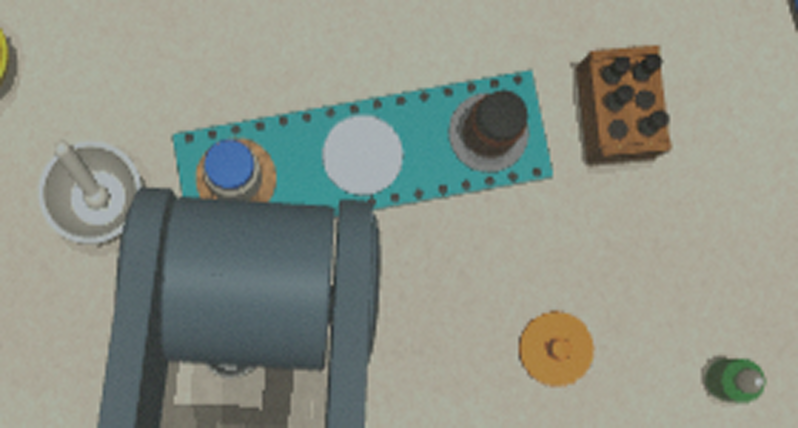

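The white jar (230,165) stands on the cork disc and the amber jar (500,115) on the grey disc, both upright. The beaker is next.

>>> arm_command(dp=[[-0.116, -0.14, 0], [-0.116, -0.14, 0], [-0.116, -0.14, 0]], turn=[[0, 0, 0], [0, 0, 0], [0, 0, 0]], jaw=[1, 1, 1])

```text
time_s: 14.4
eef_pos: [0.4479, 0.1317, 0.1499]
eef_rot: [0.0, 1.0, -0.0, 0.0]
wrist_force: [-0.3, 1.1, -0.8]
opening: 0.999
grasp_force: 0.0
```

>>> arm_command(dp=[[0, 0, 0.15], [0, 0, 0.35], [0, 0, 0.49], [0, 0, 0.49], [0, 0, 0.49]], turn=[[0, 0, 0], [0, 0, 0], [0, 0, 0], [0, 0, 0], [0, 0, 0]], jaw=[1, 1, 1, 1, 1])

```text
time_s: 15.02
eef_pos: [0.4486, 0.1319, 0.0284]
eef_rot: [-0.0, 1.0, -0.0, 0.001]
wrist_force: [0.3, -0.3, 0.0]
opening: 0.998
grasp_force: 0.0
```

>>> arm_command(dp=[[0, 0, 0], [0, 0, 0], [0, 0, 0], [0, 0, 0], [0, 0, 0]], turn=[[0, 0, 0], [0, 0, 0], [0, 0, 0], [0, 0, 0], [0, 0, 0]], jaw=[0.7, 0.55, 0.4, 0.4, 0.4])

```text
time_s: 15.65
eef_pos: [0.4485, 0.1325, 0.0288]
eef_rot: [-0.0, 1.0, 0.0, 0.002]
wrist_force: [-0.8, 0.4, 7.9]
opening: 0.585
grasp_force: 62.8
```

>>> arm_command(dp=[[0, 0, -0.1], [0, 0, -0.3], [0, 0, -0.46], [0, 0, -0.46], [0, 0, -0.46]], turn=[[0, 0, 0], [0, 0, 0], [0, 0, 0], [0, 0, 0], [0, 0, 0]], jaw=[0.4, 0.4, 0.4, 0.4, 0.4])

```text
time_s: 16.27
eef_pos: [0.4464, 0.1324, 0.1417]
eef_rot: [0.0, 1.0, 0.0, -0.0]
wrist_force: [0.0, 0.4, -1.2]
opening: 0.587
grasp_force: 62.6
```

>>> arm_command(dp=[[0.2, 0.12, 0], [0.4, 0.25, 0], [0.6, 0.37, 0], [0.688, 0.434, 0], [0.688, 0.434, 0]], turn=[[0, 0, 0], [0, 0, 0], [0, 0, 0], [0, 0, 0], [0, 0, 0]], jaw=[0.4, 0.4, 0.4, 0.4, 0.4])

```text
time_s: 16.9
eef_pos: [0.6189, 0.0224, 0.1395]
eef_rot: [-0.0, 1.0, -0.001, -0.002]
wrist_force: [-0.9, 0.7, -1.4]
opening: 0.586
grasp_force: 62.7
```

>>> arm_command(dp=[[0, 0, 0], [0, 0, 0], [0, 0, 0]], turn=[[0, 0, 0], [0, 0, 0], [0, 0, 0]], jaw=[0.4, 0.4, 0.4])

```text
time_s: 17.27
eef_pos: [0.6185, 0.0246, 0.1423]
eef_rot: [-0.0, 1.0, 0.0, -0.0]
wrist_force: [0.1, -0.5, -1.1]
opening: 0.587
grasp_force: 62.7
```

>>> arm_command(dp=[[0.004, 0.003, 0.1], [0.004, 0.003, 0.25], [0.004, 0.003, 0.36], [0.004, 0.003, 0.4], [0.004, 0.003, 0.41]], turn=[[0, 0, 0], [0, 0, 0], [0, 0, 0], [0, 0, 0], [0, 0, 0]], jaw=[0.4, 0.4, 0.4, 0.4, 0.4])

```text
time_s: 17.9
eef_pos: [0.6201, 0.0233, 0.0399]
eef_rot: [-0.0, 1.0, 0.0, -0.0]
wrist_force: [-0.0, 0.1, -1.2]
opening: 0.587
grasp_force: 62.7
```

>>> arm_command(dp=[[0, 0, 0.004], [0, 0, 0.008], [0, 0, 0.01], [0, 0, 0.01]], turn=[[0, 0, 0], [0, 0, 0], [0, 0, 0], [0, 0, 0]], jaw=[0.4, 0.4, 0.4, 0.4])

```text
time_s: 18.4
eef_pos: [0.6203, 0.0231, 0.0376]
eef_rot: [0.0, 1.0, -0.0, 0.0]
wrist_force: [-0.6, -0.1, -1.6]
opening: 0.59
grasp_force: 62.7
```

>>> arm_command(dp=[[0, -0.003, 0.003], [0, -0.003, 0.006], [0, -0.003, 0.008], [0, -0.003, 0.008]], turn=[[0, 0, 0], [0, 0, 0], [0, 0, 0], [0, 0, 0]], jaw=[0.4, 0.4, 0.4, 0.4])

```text
time_s: 18.9
eef_pos: [0.6203, 0.0236, 0.0369]
eef_rot: [0.0, 1.0, 0.0, 0.0]
wrist_force: [-5.1, -1.4, 11.0]
opening: 0.586
grasp_force: 64.0
```

>>> arm_command(dp=[[0, 0, 0], [0, 0, 0], [0, 0, 0], [0, 0, -0.1], [0, 0, -0.3]], turn=[[0, 0, 0], [0, 0, 0], [0, 0, 0], [0, 0, 0], [0, 0, 0]], jaw=[0.7, 0.82, 0.82, 0.82, 0.82])

```text
time_s: 19.52
eef_pos: [0.6179, 0.0242, 0.1083]
eef_rot: [-0.0, 1.0, -0.0, -0.003]
wrist_force: [0.4, -0.1, 1.4]
opening: 0.822
grasp_force: 0.0
```

>>> arm_command(dp=[[0, 0, -0.16], [-0.2, 0.2, -0.16], [-0.4, 0.4, -0.16], [-0.6, 0.6, -0.16], [-0.68, 0.69, -0.16]], turn=[[0, 0, 0], [0, 0, 0], [0, 0, 0], [0, 0, 0], [0, 0, 0]], jaw=[0.8, 0.7, 0.6, 0.6, 0.6])

```text
time_s: 20.15
eef_pos: [0.4485, -0.1497, 0.1503]
eef_rot: [0.0, 1.0, 0.0, 0.0]
wrist_force: [0.1, -1.0, 0.4]
opening: 0.602
grasp_force: 0.0
```

>>> arm_command(dp=[[0, 0, 0], [0, 0, 0], [0, 0, 0]], turn=[[0, 0, 0], [0, 0, 0], [0, 0, 0]], jaw=[0.6, 0.6, 0.6])

```text
time_s: 20.52
eef_pos: [0.4508, -0.1479, 0.1503]
eef_rot: [-0.0, 1.0, 0.001, 0.0]
wrist_force: [1.3, 0.5, -0.5]
opening: 0.603
grasp_force: 0.0
```

```bash
python3 - <<'E'
from h import *
t=camera('top');cv2.imwrite('pics/top2.png',t);s=camera('side');cv2.imwrite('pics/side2.png',s)
a=cv2.resize(t[130:220,250:420],None,fx=4,fy=4,interpolation=cv2.INTER_CUBIC);b=cv2.resize(s[130:245,250:420],None,fx=2,fy=2,interpolation=cv2.INTER_CUBIC)
b=cv2.copyMakeBorder(b,0,0,0,680-b.shape[1],cv2.BORDER_CONSTANT)
cv2.imwrite('pics/z2.png',np.vstack([a,b]))
E
```

```text
(no output)
```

View pics/z2.png

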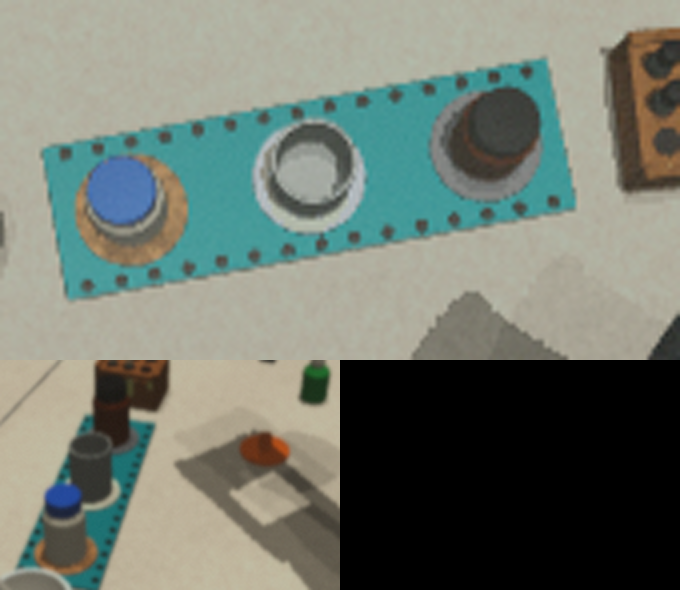

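All three vessels stand within their discs: in the top crop the beaker rim centre is at (314,163), the blue cap at (122,190) and the black cap at (504,122). I'll check those numerically and grip the knob.

```bash
python3 - <<'E'
from h import *
np.set_printoptions(precision=4,suppress=True)
for k,a,z in[('beaker',(314,163),.078),('white',(122,190),.093),('amber',(504,122),.093)]:print(k,plane('top',np.array([250,130])+(np.array(a)+.5)/4-.5,z))
E
```

```text
beaker [0.6171 0.0234 0.078 ]
white [0.5965 0.1364 0.093 ]
amber [ 0.641  -0.0879  0.093 ]
```

>>> arm_command(dp=[[-0.002, 0.004, 0.2], [-0.002, 0.004, 0.4], [-0.002, 0.004, 0.5], [-0.002, 0.004, 0.55], [-0.002, 0.004, 0.56]], turn=[[0, 0, 0], [0, 0, 0], [0, 0, 0], [0, 0, 0], [0, 0, 0]], jaw=[0.5, 0.5, 0.5, 0.5, 0.5])

```text
time_s: 21.25
eef_pos: [0.4498, -0.1492, 0.01]
eef_rot: [-0.0, 1.0, 0.0, -0.0]
wrist_force: [-0.0, -0.6, -0.1]
opening: 0.501
grasp_force: 0.0
```

>>> arm_command(dp=[[0, 0, 0], [0, 0, 0], [0, 0, 0], [0, 0, 0], [0, 0, 0]], turn=[[0, 0, 0], [0, 0, 0], [0, 0, 0], [0, 0, 0], [0, 0, 0]], jaw=[0.35, 0.2, 0.1, 0.1, 0.1])

```text
time_s: 21.88
eef_pos: [0.4506, -0.1502, 0.0117]
eef_rot: [0.001, 1.0, 0.0, 0.001]
wrist_force: [-0.4, 1.2, 6.2]
opening: 0.175
grasp_force: 58.5
```

>>> arm_command(dp=[[0, 0, -0.1], [0, 0, -0.3], [0, 0, -0.5], [0, 0, -0.56], [0, 0, -0.56]], turn=[[0, 0, 0], [0, 0, 0], [0, 0, 0], [0, 0, 0], [0, 0, 0]], jaw=[0.1, 0.1, 0.1, 0.1, 0.1])

```text
time_s: 22.5
eef_pos: [0.4502, -0.15, 0.1513]
eef_rot: [0.001, 1.0, 0.0, 0.001]
wrist_force: [-0.4, 0.1, -0.3]
opening: 0.175
grasp_force: 58.6
```

>>> arm_command(dp=[[0.2, -0.2, 0], [0.38, -0.38, 0], [0.55, -0.55, 0], [0.675, -0.694, 0], [0.675, -0.694, 0]], turn=[[0, 0, 0], [0, 0, 0], [0, 0, 0], [0, 0, 0], [0, 0, 0]], jaw=[0.1, 0.1, 0.1, 0.1, 0.1])

```text
time_s: 23.12
eef_pos: [0.6185, 0.0271, 0.147]
eef_rot: [-0.001, 1.0, 0.002, -0.002]
wrist_force: [0.2, -0.0, -1.8]
opening: 0.179
grasp_force: 58.7
```

>>> arm_command(dp=[[0, 0, 0], [0, 0, 0], [0, 0, 0]], turn=[[0, 0, 0], [0, 0, 0], [0, 0, 0]], jaw=[0.1, 0.1, 0.1])

```text
time_s: 23.5
eef_pos: [0.6178, 0.0228, 0.1502]
eef_rot: [0.0, 1.0, -0.001, -0.0]
wrist_force: [0.6, 0.2, -1.2]
opening: 0.177
grasp_force: 58.7
```

```bash
python3 - <<'E'
from h import *
s=camera('side')
cv2.imwrite('pics/z3.png',cv2.resize(s[110:250,240:380],None,fx=4,fy=4,interpolation=cv2.INTER_CUBIC))
E
```

```text
(no output)
```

View pics/z3.png

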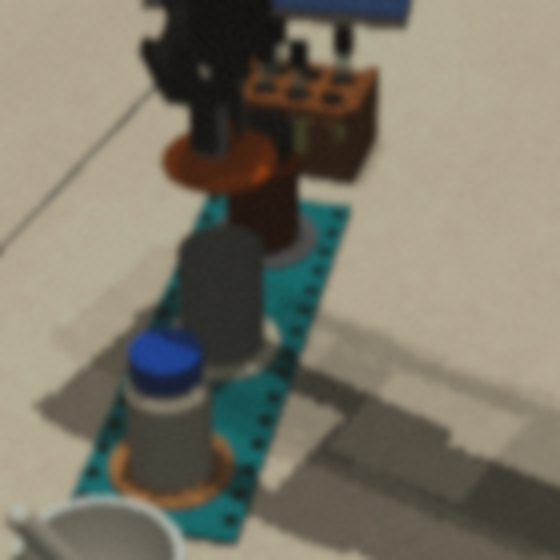

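The cover hangs level at (220,160), over the beaker at (222,300). I'll lower it.

>>> arm_command(dp=[[0.003, -0.003, 0.08], [0.003, -0.003, 0.16], [0.003, -0.003, 0.21], [0.003, -0.003, 0.225], [0.003, -0.003, 0.225]], turn=[[0, 0, 0], [0, 0, 0], [0, 0, 0], [0, 0, 0], [0, 0, 0]], jaw=[0.1, 0.1, 0.1, 0.1, 0.1])

```text
time_s: 24.18
eef_pos: [0.619, 0.0247, 0.0937]
eef_rot: [-0.0, 1.0, 0.0, -0.0]
wrist_force: [0.1, 0.2, -0.8]
opening: 0.18
grasp_force: 58.7
```

>>> arm_command(dp=[[0, 0, 0.004], [0, 0, 0.008], [0, 0, 0.01], [0, 0, 0.01]], turn=[[0, 0, 0], [0, 0, 0], [0, 0, 0], [0, 0, 0]], jaw=[0.1, 0.1, 0.1, 0.1])

```text
time_s: 24.68
eef_pos: [0.6191, 0.0246, 0.0917]
eef_rot: [0.0, 1.0, 0.0, 0.0]
wrist_force: [0.4, -0.3, -1.0]
opening: 0.18
grasp_force: 58.7
```

>>> arm_command(dp=[[0, 0.003, 0.003], [0, 0.003, 0.006], [0, 0.003, 0.008], [0, 0.003, 0.008]], turn=[[0, 0, 0], [0, 0, 0], [0, 0, 0], [0, 0, 0]], jaw=[0.1, 0.1, 0.1, 0.1])

```text
time_s: 25.18
eef_pos: [0.6191, 0.0238, 0.0897]
eef_rot: [0.0, 1.0, 0.0, 0.0]
wrist_force: [-1.1, 0.8, 1.2]
opening: 0.175
grasp_force: 58.8
```

>>> arm_command(dp=[[0, 0, 0], [0, 0, 0], [0, 0, 0], [0, 0, -0.1], [0, 0, -0.3]], turn=[[0, 0, 0], [0, 0, 0], [0, 0, 0], [0, 0, 0], [0, 0, 0]], jaw=[0.3, 0.45, 0.5, 0.5, 0.5])

```text
time_s: 25.8
eef_pos: [0.6171, 0.0241, 0.1626]
eef_rot: [-0.0, 1.0, -0.0, -0.003]
wrist_force: [0.9, 0.4, 0.3]
opening: 0.502
grasp_force: 0.0
```

>>> arm_command(dp=[[0, 0, -0.1], [-0.2, 0.2, -0.1], [-0.4, 0.4, -0.1], [-0.6, 0.6, -0.1], [-0.7, 0.7, -0.1]], turn=[[0, 0, 0], [0, 0, 0], [0, 0, 0], [0, 0, 0], [0, 0, 0]], jaw=[0.5, 0.5, 0.5, 0.5, 0.5])

```text
time_s: 26.42
eef_pos: [0.4427, -0.1523, 0.1897]
eef_rot: [0.0, 1.0, 0.0, 0.0]
wrist_force: [-0.8, -1.1, -0.0]
opening: 0.503
grasp_force: 0.0
```

>>> arm_command(dp=[[0, 0, 0], [0, 0, 0], [0, 0, 0]], turn=[[0, 0, 0], [0, 0, 0], [0, 0, 0]], jaw=[0.5, 0.5, 0.5])

```text
time_s: 26.8
eef_pos: [0.4448, -0.1504, 0.1896]
eef_rot: [-0.0, 1.0, 0.001, 0.0]
wrist_force: [-0.0, 0.9, -0.7]
opening: 0.501
grasp_force: 0.0
```

```bash
python3 - <<'E'
from h import *
np.set_printoptions(precision=4,suppress=True)
t=camera('top');s=camera('side')
a=cv2.resize(t[130:220,250:420],None,fx=4,fy=4,interpolation=cv2.INTER_CUBIC);b=cv2.resize(s[130:245,250:420],None,fx=2,fy=2,interpolation=cv2.INTER_CUBIC)
b=cv2.copyMakeBorder(b,0,0,0,680-b.shape[1],cv2.BORDER_CONSTANT)
cv2.imwrite('pics/z4.png',np.vstack([a,b]))
c=blob(t,(310,150,350,195),(5,110,60),(25,255,255));print(c,plane('top',c[0],.083),get_obs()['wrist_force'])
E
```

```text
(array([327.9758, 169.5606]), [27, 28, 578]) [0.6182 0.024  0.083 ] [ 0.2973 -0.0565  0.4254]
```

View pics/z4.png

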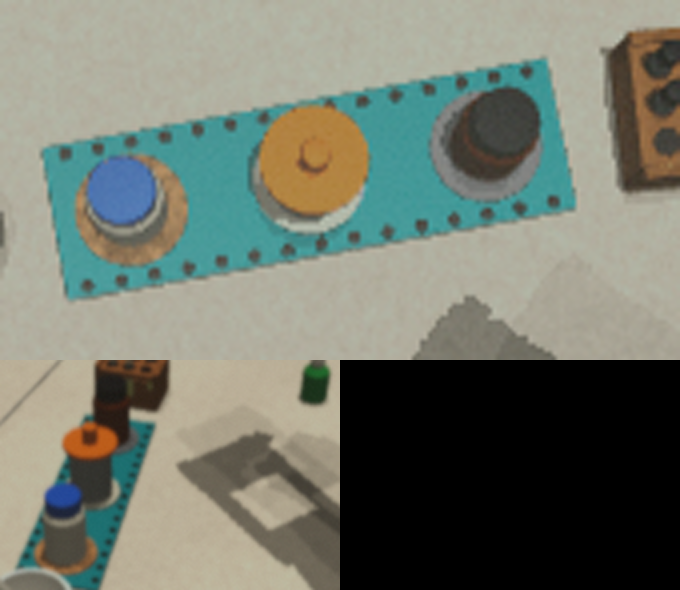

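The cover (314,160) sits flat on the beaker, measured at (0.618, 0.024) against the beaker's (0.617, 0.023). All the vessels are upright and centred, so I'm handing in.

```bash
python3 -c "
from bench import *
print(hand_in())"
```

```text
the job is handed in; nothing more can be done
None
```

I handed the job in at about 27 s of the 112 s limit: the amber jar is on the grey disc by the rack, the white jar on the cork disc by the mortar, and the covered beaker on the middle disc, all upright and within about 3 mm of centre in the last pictures; the dropper was never approached, and hand-in gave no pass or fail.

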